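# Tag out the air and hold the flow diverter gate at half travel

### The arm

A 7-joint arm with a two-finger parallel gripper is mounted at the origin on the work surface. World frame = base frame: x ahead of the robot, y to its left, z up, the work surface at z = 0. Lengths are in m, angles in rad, forces in N, time in s.
With the tool pointing down it reaches from about 0.375 to 0.925 m from the base axis. Payload 3.1 kg.
Tool frame: the origin (TCP) lies midway between the tips of the shut fingers; the grasp point (between the pads) lies 19 mm behind it; z points along the fingers, y is the line along which they close (so a half turn about z gives the same grasp; the last joint's range is limited). The gripper opens to 85 mm and grips with 20 to 120 N. Pads are 22 mm wide; open, the fingers measure 114 mm over their backs; the gripper's body (76 mm by 85 mm) begins 54 mm behind the grasp point. The pads swing forward as they close: fully open they stand 13 mm farther back than shut.
Start: joints at [1.05, 0.383, 0.044, 1.598, -0.018, 1.161, -0.05], TCP at [0.267, -0.593, 0.231] pointing down, gripper open.
Joint ranges: [-2.61, 2.61], [-0.41, 2.15], [-1.48, 1.57], [0, 2.5], [-1.57, 4.71], [0.05, 1.97], [-2.85, 2.85]. Speed limits (rad/s): [2.79, 2.79, 3.14, 3.14, 3.14, 3.14, 3.14].

### API

Orientations are given as a unit quaternion [w, x, y, z].
In Python, from bench import monitor, get_image, camera_params, job gives the robot as it stands.
- The arm moves only by the tool jog_arm, never from a script. Its arguments are lists of equal length, an entry for each row: "linear": the shift along the tool's x, y, z in cm, a list of three; "rot": the turn, a rotation vector about the tool's x, y, z in rad, a list of three; "fingers": the closure, from -1 (fully open) to 1 (shut), so that 0 is half open. A call has 1 to 20 rows; each row shifts and turns the commanded pose from where the row before left it, along the tool's axes as they then stand; what a row does not reach is not made up. A row lasts 1/12 s, in which the tool goes at most 41.7 mm and 7.16 degrees, less where a joint would pass 70% of its speed; a pose out of reach is approached as far as the arm can. A call is refused whole if a number of a shift passes 4.17 or a number of a turn 0.125, either way. A call with a gripper value outside its range is refused whole. The fingers move at their own pace and stop on an object; "newtons" is the grip in N (left out, the last holds). Time passes only in rows, so rows that do not move let the fingers close. It gives the time, the measured TCP pose, the force, the opening and the grip force at its end, in the units of the state.
- monitor.get_state(): the state, without advancing time (a new reading comes with each control period).
- get_image(name): name is "scene" or "top"; returns the picture (400x640x3 uint8, red, green, blue); there is no depth.
- camera_params(name): a dict with "fov_y" (degrees; the focal length in pixels is half the picture's height over the tangent of half this angle, whatever the lens; pixels are square), "cx", "cy" (the principal point, pixels), "k1" (the pictures are not rectified: a ray, as slopes to the right and down, at radius r is drawn at 1 + k1 r^2 times it, then the intrinsics apply), "world_from_camera" (4x4, takes a point from camera to world coordinates). Camera axes: x right, y up, looking along -z (the intrinsics and any distortion apply to the point x, -y, -z); pixel columns grow to the right and rows downward; lengths in m; the calibration is good to about 2 mm. A picture is of the moment at which its call begins. camera_params takes no time and is no camera call.
- job.close_job(): hands the job in; it is judged then, once.
The state is a dict: "time": time; "joints": joint angles; "joint_velocities": joint speeds; "effort": joint torques, N m; "ee_pos": TCP position; "eef_rot": TCP orientation; "ft_force": force on the tool from outside, world axes, zero at the start; "moment": the same for the moment, N m; "width": opening from 0.0 (shut) to 1.0 (fully open); "grasp_force": force on a finger pad.
Only numpy, scipy, OpenCV 4.12 (cv2) and the standard library are available. Lean on these libraries where they do the work, as an engineer would, in place of code of your own. Each camera call takes 0.05 s, during which the arm holds its last target. There are 200 camera calls.

### The job

The diverter's timing switch is to be set at mid travel, so tag out its air first: hang the red tag by its eye on the hook of the air supply stand and leave it hanging there by itself. Only then take the black knob of the flow diverter's sprung gate, slide the gate towards the spring canister to half its travel, where the red pointer stands on the orange line, and hold it steady there; you finish still holding the gate, not letting go. Leave the yellow tag and the meter parts on the bench where they lie.

Things in the scene. Friction and masses are not known exactly. Their poses are not given: they have to be found in the camera images.
- red_tag: the red lock-out tag to hang: stiff plastic plate 120 x 46 x 6 mm, about 50 g, lying flat, white panel with a slanting black bar on top. Origin at the centre of its underside, x along its length towards the eye end, y across its width, z up. Round eye 24 mm across, right through, centred 42 mm from the origin along +x. It balances 4 mm from the origin along -x
- tag_eye (a point): centre of the red tag's eye, at mid thickness
- yellow_tag: a yellow tag of the same shape and size with the same frame; not wanted, stays where it lies
- air_stand: fixed air supply stand: grey foot 120 x 150 mm, post 225 mm high with a square arm to the front, brass valve, yellow lever. Origin under the foot's centre, z up, front is -x. From the arm's end (x = -45 mm) an 8 mm steel rod hook runs along -x at y = 0, from z = 195 mm down to 188 mm at the bend (x = -85 mm), turns up and ends at x = -89 mm, z = 221 mm. Nothing else is beyond x = -60 mm in front
- hook_tip (a point): the top of the hook's upturned end, 33 mm above the bend; the eye is lowered over it, with the tag's body pointing away from the stand (the tag's +x along the stand's +x). Let go with the tag 5 to 25 mm below this tip, the tag swings down and hangs
- hook_bend (a point): centre of the rod at the bend of the hook, 188 mm above the bench; the eye comes to hang here or up to 40 mm farther in along the rod
- diverter: fixed flow diverter: blue casing, steel cover 170 x 340 mm, its top 100 mm up. Origin under its centre, x away from the robot at yaw 0, y the way the gate slides against its spring, z up. Air cylinder (black caps) on its -y end, steel spring canister on its +y end, under 152 mm high, beyond |y| = 100 mm. White scale on the cover's -x edge with an orange line at half travel (y = 0)
- gate (a joint): travel of the gate along the diverter's +y: 0 = at rest on its stop on the air cylinder side, 0.060 m = full travel, 0.030 m = half travel. A spring drives it back: 3.5 N at rest, rising 2 N per 10 mm to 9.5 N at half and 15.5 N at full travel; about 0.6 N of friction
- gate_knob (a point): middle of the gate's black round knob, an upright cylinder of 26 mm diameter from 123 to 159 mm above the bench; the point lies on its axis, 141 mm above the bench. It moves with the gate: at rest 30 mm along -y from above the diverter's origin, at half travel straight above it, with the gate's red pointer on the orange line
- meter: new bronze water meter body, 190 mm long over its threaded ends, 100 mm across, 95 mm high; loose, leave alone. Origin at the centre of its underside, its ends along x
- lid: black nylon register lid, disc of 84 mm diameter, 14 mm high; loose, leave alone. Origin at the centre of its underside
- flange1: square steel flange plate 110 x 110 x 14 mm; loose, leave alone. Origin at the centre of its underside
- flange2: a second steel flange plate, the same; leave alone
- relief_valve: brass pressure relief valve standing upright, 38 mm across, 112 mm high; loose, leave alone. Origin at the centre of its underside
Mind the look-alikes: they are no part of the job. Leave any pink look-alike of the air_stand alone.

How it is judged:
By the outcome, as a careful person would: the job done as asked, in the order asked, and still so for the second after the job is handed in, while the arm keeps its last pose, push and grip.
It also fails if it takes over 58 s, if anything falls off the work surface, if the arm or the gripper's body presses on something with over 40 N, if the wrist force passes 120 N, or if a joint passes its speed limit or range.

## Working session

There is one attempt and no reset: what is moved stays moved. The work goes in short steps, Python scripts to look and compute and a tool call to move; the robot and the scene stay as the last step left them, time stands still between calls to the robot, and variables do not carry over. Pictures are saved under pics/ and viewed, at most 10 in all, crops included, and the job is handed in when it is done.

Besides the shell and the picture viewer there is one more tool, called after "Request:" as name(argument=value, ...) on one line, values as JSON. jog_arm: Moves the arm, as the interface text tells. Its arguments: {"type":"object","properties":{"linear":{"type":"array","items":{"type":"array","items":{"type":"number"}}},"rot":{"type":"array","items":{"type":"array","items":{"type":"number"}}},"fingers":{"type":"array","items":{"type":"number"}},"newtons":{"type":"number"}},"required":["linear","rot","fingers"]}

```bash
mkdir -p pics
cat > h.py <<'E'
import numpy as np, cv2
from bench import monitor,get_image,camera_params,job
def snap(n,f):
    im=get_image(n); cv2.imwrite('pics/'+f,im[:,:,::-1]); return im
def ray(n,u,v):
    p=camera_params(n); f=200/np.tan(np.radians(p['fov_y'])/2)
    K=np.array([[f,0,p['cx']],[0,f,p['cy']],[0,0,1]])
    # ideal -> drawn is 1+k1 r^2
    x,y=cv2.undistortPoints(np.array([[[u,v]]],float),K,np.array([p['k1'],0,0,0.])).ravel()
    T=np.array(p['world_from_camera']); return T[:3,3],T[:3,:3]@np.array([x,-y,-1])
def onz(n,u,v,z):
    o,d=ray(n,u,v); return o+d*(z-o[2])/d[2]
def pix(n,P):
    p=camera_params(n); f=200/np.tan(np.radians(p['fov_y'])/2); T=np.array(p['world_from_camera'])
    c=T[:3,:3].T@(np.array(P)-T[:3,3]); x,y=c[0]/-c[2],-c[1]/-c[2]; s=1+p['k1']*(x*x+y*y)
    return np.array([f*x*s+p['cx'],f*y*s+p['cy']])
def cross(a,b):
    (o1,d1),(o2,d2)=ray(*a),ray(*b); t=np.linalg.lstsq(np.c_[d1,-d2],o2-o1,rcond=None)[0]
    A,B=o1+d1*t[0],o2+d2*t[1]; return (A+B)/2,np.linalg.norm(A-B)
E
python3 - <<'E'
from h import *
snap('scene','s1.png');snap('top','t1.png')
for n in('scene','top'):
    p=camera_params(n);print(n,p['fov_y'],p['k1'],np.round(np.array(p['world_from_camera']),3).tolist())
s=monitor.get_state();print(s['time'],s['ee_pos'],s['eef_rot'],s['joints'])
E
```

```text
scene 49.109821498341255 0.028972704995824508 [[-0.044, -0.732, 0.68, 1.394], [0.999, -0.043, 0.018, 0.024], [0.016, 0.68, 0.733, 1.122], [0.0, 0.0, 0.0, 1.0]]
top 49.19315679849987 -0.05433112969403012 [[0.016, 0.984, -0.18, 0.227], [-1.0, 0.016, 0.002, -0.021], [0.005, 0.18, 0.984, 1.653], [0.0, 0.0, 0.0, 1.0]]
0.1 [ 0.26635128 -0.59196431  0.22998099] [-1.18900417e-03  9.77727649e-01  2.09874091e-01 -3.11761980e-04] [ 1.05022658  0.38378668  0.04379547  1.59943754 -0.01790472  1.1612185
 -0.04989289]
```

View pics/s1.png

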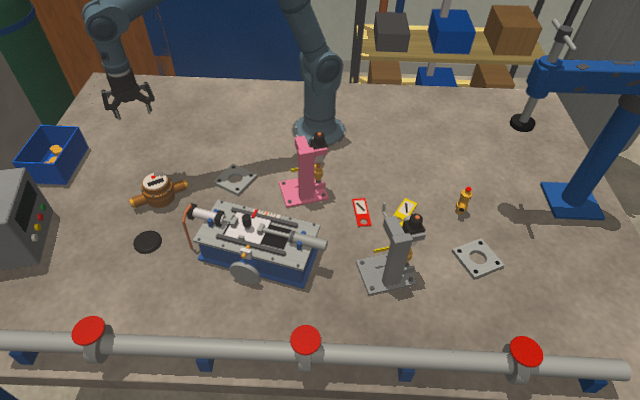

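View pics/t1.png

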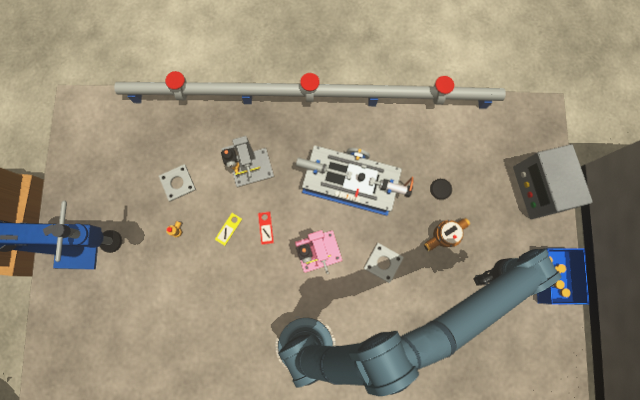

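Scene view: red tag near (361,212), yellow tag (405,210), grey stand (395,255), pink stand (310,172), diverter (262,240). Top view: red tag (265,228), yellow tag (228,228), grey stand (248,163), pink stand (317,250), diverter (352,178).
Look-alikes: for the red tag, the yellow tag and the red hand wheels at scene (88,330), (305,340), (526,350). For the grey stand, the pink stand. I choose the red plate and the grey stand, and check both in close crops.

Run:
```python
from h import *
t=cv2.imread('pics/t1.png');s=cv2.imread('pics/s1.png')
cv2.imwrite('pics/t1c.png',cv2.resize(t[125:265,210:420],None,fx=3.8,fy=3.8,interpolation=cv2.INTER_CUBIC))
cv2.imwrite('pics/s1c.png',cv2.resize(s[180:300,180:440],None,fx=3,fy=3,interpolation=cv2.INTER_CUBIC))
for n,im in(('top',t),('scene',s)):
    hsv=cv2.cvtColor(im,cv2.COLOR_BGR2HSV)
    m=cv2.inRange(hsv,(0,190,90),(6,255,255))|cv2.inRange(hsv,(174,190,90),(180,255,255))
    for c in cv2.findContours(m,cv2.RETR_EXTERNAL,cv2.CHAIN_APPROX_NONE)[0]:
        if cv2.contourArea(c)>15:
            r=cv2.minAreaRect(c);q=cv2.boxPoints(r)
            print(n,np.round(r[0],1),cv2.contourArea(c),[np.round(onz(n,*a,0.006)[:2],3).tolist() for a in q],np.round(onz(n,*r[0],.006),4))
```

```text
top [264.3 218.6] 101.5 [[0.485, 0.187], [0.49, 0.147], [0.445, 0.14], [0.44, 0.18]] [0.4648 0.1636 0.006 ]
top [444.5  84. ] 211.5 [[1.065, -0.516], [1.067, -0.586], [0.997, -0.582], [0.995, -0.513]] [ 1.0307 -0.5491  0.006 ]
top [309.5  81.5] 212.0 [[1.061, 0.037], [1.063, -0.033], [0.997, -0.033], [0.996, 0.035]] [1.029  0.0015 0.006 ]
top [174.5  80. ] 214.0 [[1.064, 0.59], [1.064, 0.52], [0.994, 0.514], [0.993, 0.584]] [1.0285 0.5518 0.006 ]
scene [525.8 351.2] 714.5 [[0.881, 0.518], [0.826, 0.581], [0.892, 0.626], [0.943, 0.564]] [0.8866 0.5725 0.006 ]
scene [305.  339.5] 649.0 [[0.848, -0.044], [0.844, 0.031], [0.924, 0.034], [0.927, -0.038]] [ 0.8867 -0.0042  0.006 ]
scene [ 87.5 330. ] 660.0 [[0.899, -0.632], [0.827, -0.597], [0.875, -0.531], [0.943, -0.568]] [ 0.887  -0.5821  0.006 ]
scene [361.2 211.9] 133.0 [[0.377, 0.128], [0.362, 0.172], [0.486, 0.187], [0.5, 0.146]] [0.4329 0.1585 0.006 ]
```

View pics/t1c.png

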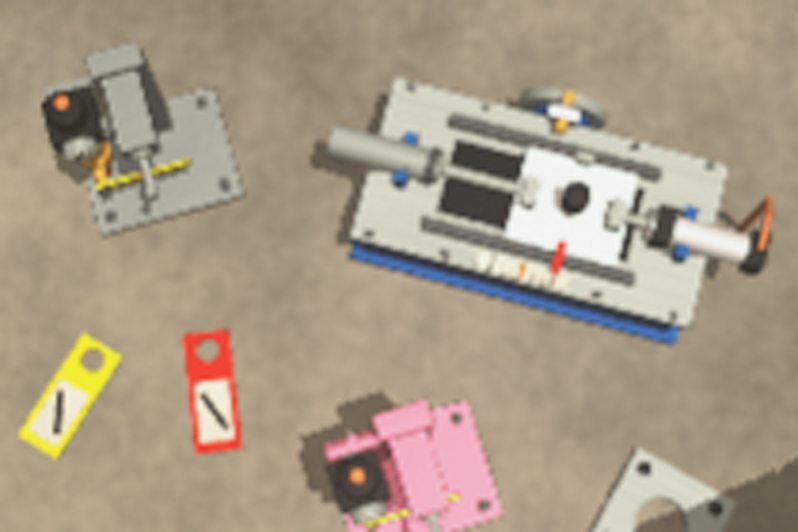

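View pics/s1c.png

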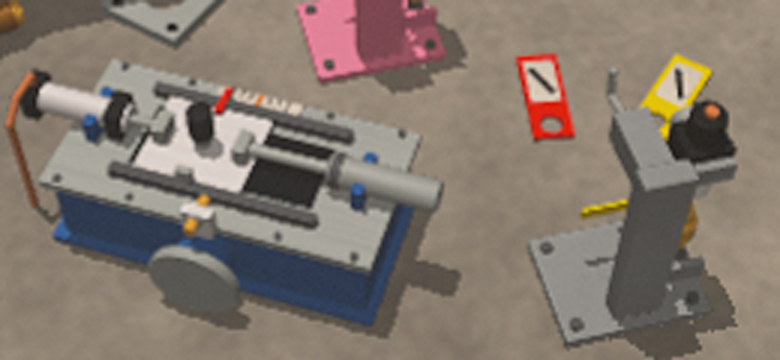

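The crops confirm the choice. The red tag has its eye at top (264.7,217) and its foot end at (267.4,244), so the eye points away from the robot. The grey stand's hook shows at scene (384,203), the knob at rest at top (361,177). The pointer stands right of the orange line, and the canister is on the left (+y).

Run:
```python
from h import *
T=lambda x,y:(x/3.8+210-.37,y/3.8+125-.37)
S=lambda x,y:(x/3+180-.33,y/3+180-.33)
r=lambda a:np.round(a,4)
print('tag top',[r(onz('top',*T(*q),.006)[:2]) for q in((184,333),(228,329),(241,448),(196,453))],'eye',r(onz('top',*T(208,350),.004)))
print('tag scene',[r(onz('scene',*S(*q),.006)[:2]) for q in((517,57),(555,55),(574,136),(536,140))],'eye',r(onz('scene',*S(551,125),.004)))
P=[onz('top',*T(*q),.1)[:2] for q in((400,78),(728,165),(690,328),(352,243))]
print('cover',r(P),'mean',r(np.mean(P,0)),[r(np.linalg.norm(P[i]-P[i-1])) for i in range(4)], 'ydir',r(P[0]-P[1]+P[3]-P[2]))
P=[onz('scene',*S(*q),.1)[:2] for q in((125,62),(420,135),(372,270),(42,182))]
print('cover sc',r(P),'mean',r(np.mean(P,0)),'ydir',r(P[1]-P[0]+P[2]-P[3]))
print('knob top z.159',r(onz('top',*T(575,195),.159)),'scene',r(onz('scene',*S(200,107),.159)))
print('hook tip scene',r(onz('scene',*S(613,68),.221)),'scene bend',r(onz('scene',*S(618,100),.19)))
h=onz('scene',*S(613,68),.221); print('tip in top crop',(pix('top',h)-[209.63,124.63])*3.8)
print('rod end top z.188',r(onz('top',*T(150,207),.188)))
for z in(.01,):
  print('foot top',[r(onz('top',*T(*q),z)[:2]) for q in((212,88),(243,193),(104,236))],'scene',[r(onz('scene',*S(*q),z)[:2]) for q in((529,243),(575,343),(710,305))])
```

```text
tag top [array([0.4889, 0.1883]), array([0.4937, 0.1442]), array([0.3743, 0.1273]), array([0.3686, 0.1718])] eye [0.4724 0.1638 0.004 ]
tag scene [array([0.3744, 0.1284]), array([0.3687, 0.1722]), array([0.4873, 0.1887]), array([0.4952, 0.1472])] eye [0.4715 0.1644 0.004 ]
cover [[ 0.7292 -0.0243]
 [ 0.6473 -0.3433]
 [ 0.4867 -0.3037]
 [ 0.5638  0.019 ]] mean [ 0.6068 -0.1631] [np.float64(0.171), np.float64(0.3293), np.float64(0.1654), np.float64(0.3318)] ydir [0.159  0.6417]
cover sc [[ 0.4911 -0.2888]
 [ 0.5712  0.0213]
 [ 0.7314 -0.0169]
 [ 0.649  -0.3387]] mean [ 0.6107 -0.1558] ydir [0.1624 0.6319]
knob top z.159 [ 0.6   -0.188  0.159] scene [ 0.5963 -0.1891  0.159 ]
hook tip scene [0.5795 0.1966 0.221 ] scene bend [0.5914 0.2046 0.19  ]
tip in top crop [149.533501   193.43680387]
rod end top z.188 [0.575  0.2006 0.188 ]
foot top [array([0.7443, 0.169 ]), array([0.6335, 0.1334]), array([0.5864, 0.2729])] scene [array([0.6323, 0.1362]), array([0.7439, 0.1775]), array([0.6948, 0.3112])]
```

Request:
jog_arm(linear=[[0,0,-2.5],[0,0,-2.5],[0,0,-2.5],[0,0,-2.5],[1.9,-2.37,0],[1.9,-2.37,0],[1.9,-2.37,0],[1.9,-2.37,0],[1.9,-2.37,0],[1.9,-2.37,0],[1.9,-2.37,0],[1.9,-2.37,0],[1.9,-2.37,0],[1.9,-2.37,0],[1.9,-2.37,0],[1.9,-2.37,0],[1.9,-2.37,0],[1.9,-2.37,0],[1.9,-2.37,0],[0,0,0]], rot=[[0,0,0.071],[0,0,0.071],[0,0,0.071],[0,0,0.071],[0,0,0],[0,0,0],[0,0,0],[0,0,0],[0,0,0],[0,0,0],[0,0,0],[0,0,0],[0,0,0],[0,0,0],[0,0,0],[0,0,0],[0,0,0],[0,0,0],[0,0,0],[0,0,0]], fingers=[-0.4,-0.4,-0.4,-0.4,-0.4,-0.4,-0.4,-0.4,-0.4,-0.4,-0.4,-0.4,-0.4,-0.4,-0.4,-0.4,-0.4,-0.4,-0.4,-0.4], newtons=40)

```text
time: 1.77
ee_pos: [0.5032, -0.1924, 0.3309]
eef_rot: [-0.002, 0.997, 0.076, 0.001]
ft_force: [-0.1, 1.8, -0.0]
width: 0.699
grasp_force: 0.0
```

Request:
jog_arm(linear=[[-0.3,-2.98,0],[-0.3,-2.98,0],[-0.3,-2.98,0],[-0.3,-2.98,0],[-0.3,-2.98,0],[-0.3,-2.98,0],[-0.3,-2.98,0],[-0.3,-2.98,0],[-0.3,-2.98,0],[-0.3,-2.98,0],[-0.3,-2.98,0],[-0.3,-2.98,0],[0,0,3.5],[0,0,3.5],[0,0,3.5],[0,0,3.5],[0,0,3.5],[0,0,3.5],[0,0,3.5],[0,0,0]], rot=[[0,0,0],[0,0,0],[0,0,0],[0,0,0],[0,0,0],[0,0,0],[0,0,0],[0,0,0],[0,0,0],[0,0,0],[0,0,0],[0,0,0],[0,0,0],[0,0,0],[0,0,0],[0,0,0],[0,0,0],[0,0,0],[0,0,0],[0,0,0]], fingers=[-0.4,-0.4,-0.4,-0.4,-0.4,-0.4,-0.4,-0.4,-0.4,-0.4,-0.4,-0.4,-0.4,-0.4,-0.4,-0.4,-0.4,-0.4,-0.4,-0.4])

```text
time: 3.43
ee_pos: [0.408, 0.1453, 0.0799]
eef_rot: [0.001, 0.998, 0.07, -0.008]
ft_force: [-0.6, -1.2, -0.1]
width: 0.704
grasp_force: 0.0
```

Run:
```python
from h import *
s=monitor.get_state();print(s['ee_pos'],s['eef_rot'],s['joints'])
t=snap('top','t2.png');a=snap('scene','s2.png')
t=t[:,:,::-1];a=a[:,:,::-1]
cv2.imwrite('pics/c2.png',np.hstack([cv2.resize(t[180:280,220:320],None,fx=3.9,fy=3.9),cv2.resize(a[140:240,310:410],None,fx=3.9,fy=3.9)]))
```

```text
[0.40803751 0.14534652 0.07985263] [ 0.0011282   0.99754739  0.06955545 -0.00774376] [ 0.12687319  0.25791155 -0.60439182  2.18551716  0.20453605  0.76818375
 -2.04373931]
```

View pics/c2.png

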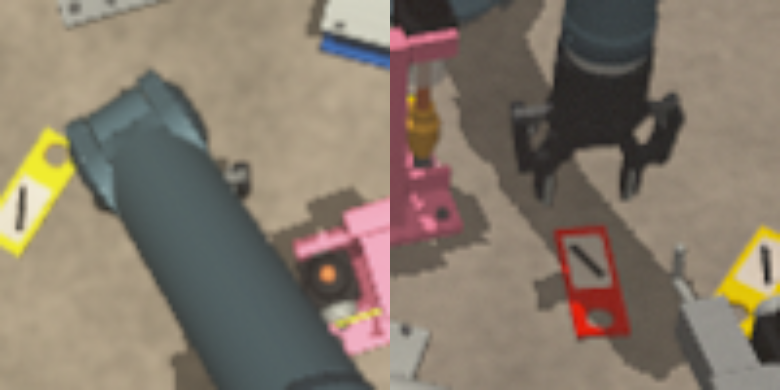

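The fingers straddle the tag, eye towards the stand. In the scene crop the tag is at (597,280). I go down in part and read the settled pose.

Request:
jog_arm(linear=[[0,0,2],[0,0,2],[0,0,1],[0,0,0],[0,0,0],[0,0,0]], rot=[[0,0,0],[0,0,0],[0,0,0],[0,0,0],[0,0,0],[0,0,0]], fingers=[-0.4,-0.4,-0.4,-0.4,-0.4,-0.4])

```text
time: 4.03
ee_pos: [0.4163, 0.1485, 0.038]
eef_rot: [-0.0, 0.998, 0.069, 0.002]
ft_force: [-0.4, -0.1, 0.1]
width: 0.7
grasp_force: 0.0
```

Request:
jog_arm(linear=[[0.1,-0.35,0],[0,-0.35,0],[0,0,1.2],[0,0,1.2],[0,0,1.0],[0,0,0],[0,0,0],[0,0,0],[0,0,0]], rot=[[0,0,0],[0,0,0],[0,0,0],[0,0,0],[0,0,0],[0,0,0],[0,0,0],[0,0,0],[0,0,0]], fingers=[-0.4,-0.4,-0.4,-0.4,-0.4,-0.4,-0.4,-0.4,-0.4])

```text
time: 4.78
ee_pos: [0.4148, 0.1551, 0.0023]
eef_rot: [-0.0, 0.998, 0.069, 0.0]
ft_force: [0.0, 0.4, -0.5]
width: 0.699
grasp_force: 0.0
```

Request:
jog_arm(linear=[[0,0,0.25],[0,0,0],[0,0,0],[0,0,0],[0,0,0],[0,0,0],[0,0,0],[0,0,0],[0,0,0],[0,0,0]], rot=[[0,0,0],[0,0,0],[0,0,0],[0,0,0],[0,0,0],[0,0,0],[0,0,0],[0,0,0],[0,0,0],[0,0,0]], fingers=[-0.4,-0.4,-0.2,0.1,0.3,0.5,0.5,0.5,0.5,0.5], newtons=30)

```text
time: 5.62
ee_pos: [0.4149, 0.1551, 0.0002]
eef_rot: [0.0, 0.998, 0.069, 0.0]
ft_force: [-1.6, -0.4, 5.7]
width: 0.522
grasp_force: 30.6
```

Request:
jog_arm(linear=[[0,0,-0.5],[0,0,-1],[0,0,-2],[0,0,-2.5],[0,0,-2.5],[0,0,-2.5],[0,0,-2.5],[0,0,-2.5],[0,0,-2.5],[0,0,-2.5],[0,0,-2],[0,0,-1.5],[0,0,-1],[0,0,0],[0,0,0],[0,0,0]], rot=[[0,0,0],[0,0,0],[0,0,0],[0,0,0],[0,0,0],[0,0,0],[0,0,0],[0,0,0],[0,0,0],[0,0,0],[0,0,-0.046],[0,0,-0.046],[0,0,-0.046],[0,0,-0.046],[0,0,0],[0,0,0]], fingers=[0.5,0.5,0.5,0.5,0.5,0.5,0.5,0.5,0.5,0.5,0.5,0.5,0.5,0.5,0.5,0.5])

```text
time: 6.95
ee_pos: [0.4142, 0.1549, 0.2549]
eef_rot: [0.0, 0.987, 0.16, 0.0]
ft_force: [-0.5, -0.3, -0.3]
width: 0.521
grasp_force: 30.8
```

Run:
```python
from h import *
s=monitor.get_state();print(s['ee_pos'],s['eef_rot'],s['joints'],s['width'])
t=snap('top','t3.png');a=snap('scene','s3.png')
t=t[:,:,::-1];a=a[:,:,::-1]
cv2.imwrite('pics/c3.png',np.hstack([cv2.resize(t[140:240,220:320],None,fx=3.9,fy=3.9),cv2.resize(a[100:200,310:410],None,fx=3.9,fy=3.9)]))
```

```text
[0.41418258 0.15494979 0.25491104] [1.52145306e-04 9.87074903e-01 1.60259515e-01 1.76350278e-05] [ 0.2112067  -0.01461487 -0.64758424  2.0174871  -0.00938819  1.13582748
 -1.68125882] 0.5212823285415827
```

View pics/c3.png

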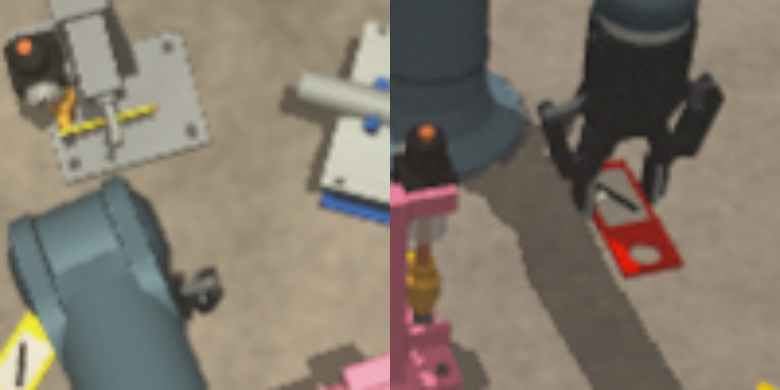

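Run:
```python
from h import *
print(onz('scene',255/3.9+309.63,254/3.9+99.63,.258))
print(pix('scene',[.469,.1732,.258]), 255/3.9+309.63,254/3.9+99.63)
a=cv2.imread('pics/s3.png');hsv=cv2.cvtColor(a,cv2.COLOR_BGR2HSV)
m=cv2.inRange(hsv,(0,170,80),(8,255,255))|cv2.inRange(hsv,(172,170,80),(180,255,255));m[:, :340]=0;m[:,400:]=0;m[220:]=0
c=max(cv2.findContours(m,0,1)[0],key=cv2.contourArea);h=cv2.convexHull(c)[:,0]
for q in h: print(q,np.round(onz('scene',*q,.261),4)[:2])
```

```text
[0.46893342 0.17302389 0.258     ]
[375.07718953 164.77662807] 375.01461538461535 164.75820512820513
[374 148] [0.3995 0.1732]
[382 163] [0.4636 0.193 ]
[384 167] [0.48   0.1977]
[381 168] [0.4846 0.1889]
[371 170] [0.4945 0.16  ]
[370 170] [0.4947 0.1572]
[369 169] [0.4907 0.1545]
[362 155] [0.4327 0.1365]
[365 142] [0.3736 0.1473]
[369 141] [0.3682 0.1596]
```

Request:
jog_arm(linear=[[0.5,0.1,0],[1,0.12,0],[1,0.12,0],[1,0.12,0],[1,0.12,0],[1,0.12,0],[1,0.12,0],[1,0.12,0],[1,0.12,0],[1,0.12,0],[1,0.12,0],[0.83,0,0],[0,0,0],[0,0,0],[0,0,0]], rot=[[0,0,0],[0,0,0],[0,0,0],[0,0,0],[0,0,0],[0,0,0],[0,0,0],[0,0,0],[0,0,0],[0,0,0],[0,0,0],[0,0,0],[0,0,0],[0,0,0],[0,0,0]], fingers=[0.5,0.5,0.5,0.5,0.5,0.5,0.5,0.5,0.5,0.5,0.5,0.5,0.5,0.5,0.5])

```text
time: 8.3
ee_pos: [0.5258, 0.1787, 0.2547]
eef_rot: [0.0, 0.987, 0.161, -0.0]
ft_force: [0.5, 0.5, 0.2]
width: 0.524
grasp_force: 30.8
```

Run:
```python
from h import *
s=monitor.get_state();print(s['ee_pos'],s['eef_rot'],s['ft_force'])
t=snap('top','t4.png');a=snap('scene','s4.png')
t=t[:,:,::-1];a=a[:,:,::-1]
cv2.imwrite('pics/c4.png',np.hstack([cv2.resize(t[120:220,200:300],None,fx=3.9,fy=3.9),cv2.resize(a[160:240,340:420],None,fx=4.875,fy=4.875)]))
```

```text
[0.52578451 0.17871242 0.25465774] [ 4.16582414e-05  9.86973438e-01  1.60882833e-01 -3.81587746e-04] [0.53194377 0.51106841 0.23154438]
```

View pics/c4.png

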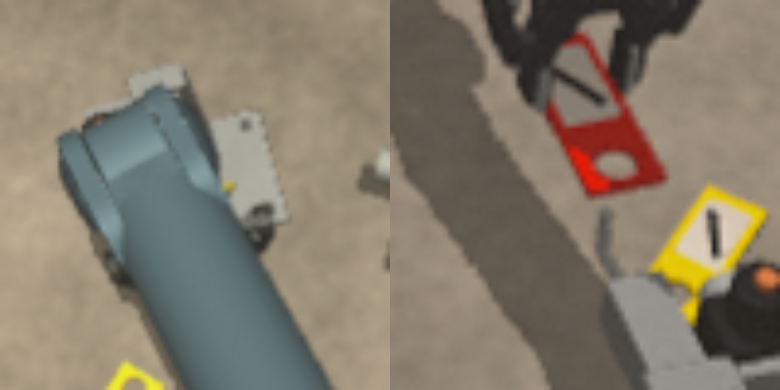

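Scene crop: the eye is at (613,165), the hook tip at (605,208). At their heights both resolve to about (0.580,0.197), so the eye is above the tip. I lower it.

Request:
jog_arm(linear=[[0,0,0.7],[0,0,0.7],[0,0,0.7],[0,0,0.7],[0,0,0.7],[0,0,0.7],[0,0,0],[0,0,0]], rot=[[0,0,0],[0,0,0],[0,0,0],[0,0,0],[0,0,0],[0,0,0],[0,0,0],[0,0,0]], fingers=[0.5,0.5,0.5,0.5,0.5,0.5,0.5,0.5])

```text
time: 9.07
ee_pos: [0.5258, 0.1784, 0.212]
eef_rot: [0.0, 0.987, 0.161, -0.001]
ft_force: [0.0, -0.5, -1.0]
width: 0.523
grasp_force: 30.8
```

Run:
```python
from h import *
s=monitor.get_state();print(s['ee_pos'],s['ft_force'],s['moment'])
a=snap('scene','s5.png')[:,:,::-1]
cv2.imwrite('pics/c5.png',cv2.resize(a[170:240,350:420],None,fx=7,fy=7,interpolation=cv2.INTER_CUBIC))
```

```text
[0.52577186 0.17844205 0.21195213] [ 0.03035964 -0.50569353 -0.97163536] [ 0.04173232  0.00386241 -0.04150763]
```

View pics/c5.png

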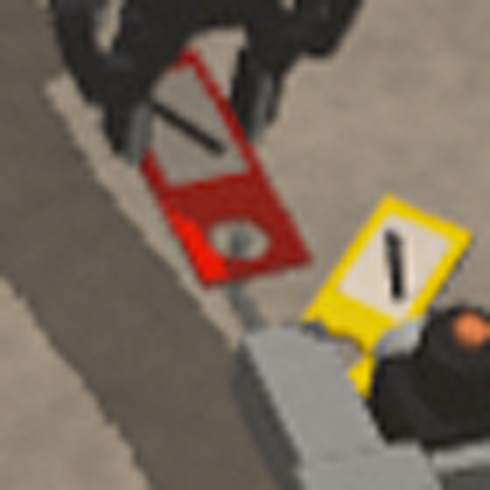

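The tip stands in the middle of the eye, crop (238,240). I lower 7 mm more and let go.

Request:
jog_arm(linear=[[0,0,0.4],[0,0,0.3],[0,0,0],[0,0,0],[0,0,0],[0,0,0],[0,0,0],[0,0,0],[0,0,0],[0,0,0],[0,0,0],[0,0,0],[0,0,-1],[0,0,-2],[0,0,-3],[0,0,-3],[0,0,-3],[0,0,0]], rot=[[0,0,0],[0,0,0],[0,0,0],[0,0,0],[0,0,0],[0,0,0],[0,0,0],[0,0,0],[0,0,0],[0,0,0],[0,0,0],[0,0,0],[0,0,0],[0,0,0],[0,0,0],[0,0,0],[0,0,0],[0,0,0]], fingers=[0.5,0.5,0.5,0.5,-0.5,-0.5,-0.5,-0.5,-0.5,-0.5,-0.5,-0.5,-0.5,-0.5,-0.5,-0.5,-0.5,-0.5])

```text
time: 10.62
ee_pos: [0.5298, 0.1808, 0.3342]
eef_rot: [-0.001, 0.987, 0.161, 0.007]
ft_force: [0.7, 0.5, 1.0]
width: 0.752
grasp_force: 0.0
```

Run:
```python
from h import *
s=monitor.get_state();print(s['ee_pos'],s['ft_force'],s['width'])
a=snap('scene','s6.png')[:,:,::-1]
cv2.imwrite('pics/c6.png',cv2.resize(a[170:260,340:430],None,fx=5.5,fy=5.5,interpolation=cv2.INTER_CUBIC))
```

```text
[0.52979799 0.18077214 0.33419359] [0.74865207 0.45676089 1.03624517] 0.7521304525336728
```

View pics/c6.png

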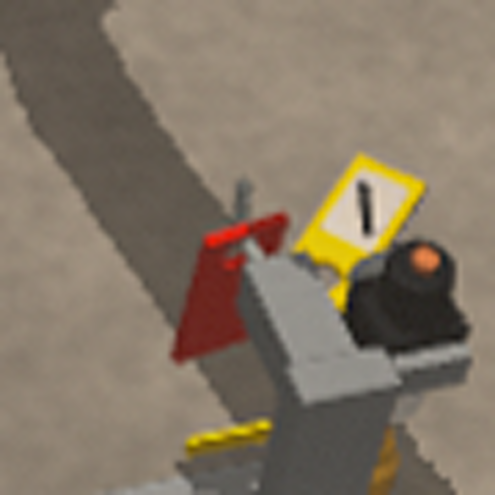

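The red tag now hangs by its eye on the hook rod, just inside the upturned end, crop (235,290). Next I turn the tool so the fingers close across the slide, and move above the knob.

Request:
jog_arm(linear=[[0,0,0],[0,0,0],[0,0,0],[0,0,0],[0,0,0],[0,0,0],[0,0,0],[0,0,0],[0,0,0],[0,0,0],[0,0,0],[0,0,0]], rot=[[0,0,-0.1],[0,0,-0.1],[0,0,-0.1],[0,0,-0.1],[0,0,-0.1],[0,0,-0.1],[0,0,-0.1],[0,0,-0.1],[0,0,-0.1],[0,0,-0.1],[0,0,0],[0,0,0]], fingers=[-0.3,-0.3,-0.3,-0.3,-0.3,-0.3,-0.3,-0.3,-0.3,-0.3,-0.3,-0.3])

```text
time: 11.67
ee_pos: [0.5258, 0.1784, 0.3252]
eef_rot: [-0.0, 0.79, 0.613, -0.001]
ft_force: [-0.0, 0.4, 0.4]
width: 0.652
grasp_force: 0.0
```

Request:
jog_arm(linear=[[-1.5,0.7,0],[-2.4,1.12,0],[-2.4,1.12,0],[-2.4,1.12,0],[-2.4,1.12,0],[-2.4,1.12,0],[-2.4,1.12,0],[-2.4,1.12,0],[-2.4,1.12,0],[-2.4,1.12,0],[-2.4,1.12,0],[-2.4,1.12,0],[-2.4,1.12,0],[-2.4,1.12,0],[-1.4,0.5,0],[0,0,0],[0,0,0],[0,0,0]], rot=[[0,0,0],[0,0,0],[0,0,0],[0,0,0],[0,0,0],[0,0,0],[0,0,0],[0,0,0],[0,0,0],[0,0,0],[0,0,0],[0,0,0],[0,0,0],[0,0,0],[0,0,0],[0,0,0],[0,0,0],[0,0,0]], fingers=[-0.3,-0.3,-0.3,-0.3,-0.3,-0.3,-0.3,-0.3,-0.3,-0.3,-0.3,-0.3,-0.3,-0.3,-0.3,-0.3,-0.3,-0.3])

```text
time: 13.17
ee_pos: [0.5954, -0.1878, 0.3258]
eef_rot: [-0.001, 0.788, 0.615, 0.001]
ft_force: [0.3, 0.5, -0.3]
width: 0.651
grasp_force: 0.0
```

Run:
```python
from h import *
s=monitor.get_state();p=s['ee_pos'];q=s['eef_rot'];print(p,q,s['joints'],s['time'])
from scipy.spatial.transform import Rotation as R
M=R.from_quat(np.r_[q[1:],q[0]]).as_matrix();print('yaw',np.degrees(np.arctan2(M[1,0],M[0,0])))
print('to knob, tool cm',M.T@(np.array([.599,-.1885,.130])-p)*100)
```

```text
[ 0.59543122 -0.18777069  0.32575202] [-8.10625078e-04  7.88386816e-01  6.15179072e-01  5.30035072e-04] [ 0.65494751  0.31729797 -0.52102085  1.5250652   0.15819734  1.34230792
 -0.12601633] 13.1667
yaw 75.92987527469101
to knob, tool cm [-0.01986569  0.37615573 19.57496659]
```

Request:
jog_arm(linear=[[0,0.2,1],[0,0.18,2],[0,0,2],[0,0,2],[0,0,2],[0,0,2],[0,0,2],[0,0,2],[0,0,1.5],[0,0,1],[0,0,0],[0,0,0]], rot=[[0,0,0],[0,0,0],[0,0,0],[0,0,0],[0,0,0],[0,0,0],[0,0,0],[0,0,0],[0,0,0],[0,0,0],[0,0,0],[0,0,0]], fingers=[-0.3,-0.3,-0.3,-0.3,-0.3,-0.3,-0.3,-0.3,-0.3,-0.3,-0.3,-0.3])

```text
time: 14.17
ee_pos: [0.5989, -0.1901, 0.1504]
eef_rot: [-0.001, 0.789, 0.615, -0.0]
ft_force: [0.2, 0.4, 0.0]
width: 0.65
grasp_force: 0.0
```

Run:
```python
from h import *
s=monitor.get_state();print(s['ee_pos'],s['ft_force'])
a=snap('scene','s7.png')[:,:,::-1]
cv2.imwrite('pics/c7.png',cv2.resize(a[175:265,205:305],None,fx=6,fy=6,interpolation=cv2.INTER_CUBIC))
```

```text
[ 0.59888518 -0.19014597  0.15039909] [0.17241701 0.39166571 0.03728525]
```

View pics/c7.png

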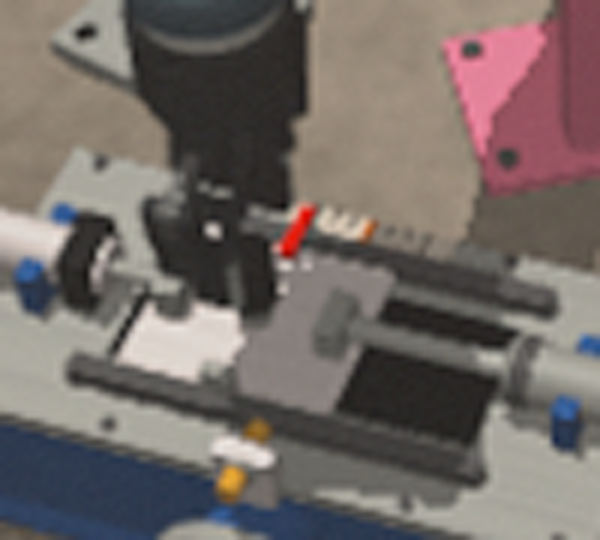

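The fingers straddle the knob. The red pointer is at crop (298,232) and the orange line at (370,230). I lower 2 cm and grip.

Request:
jog_arm(linear=[[0,0,0.7],[0,0,0.7],[0,0,0.6],[0,0,0],[0,0,0],[0,0,0],[0,0,0],[0,0,0],[0,0,0],[0,0,0],[0,0,0],[0,0,0]], rot=[[0,0,0],[0,0,0],[0,0,0],[0,0,0],[0,0,0],[0,0,0],[0,0,0],[0,0,0],[0,0,0],[0,0,0],[0,0,0],[0,0,0]], fingers=[-0.3,-0.3,-0.3,0,0.2,0.4,0.6,0.9,0.9,0.9,0.9,0.9], newtons=80)

```text
time: 15.22
ee_pos: [0.6002, -0.1919, 0.1314]
eef_rot: [0.001, 0.789, 0.614, 0.001]
ft_force: [4.4, -1.5, -1.2]
width: 0.278
grasp_force: 78.5
```

Request:
jog_arm(linear=[[0.2,0,0],[0.3,0,0],[0.3,0,0],[0.3,0,0],[0.3,0,0],[0.3,0,0],[0.3,0,0],[0.3,0,0],[0.3,0,0],[0.2,0,0],[0.2,0,0],[0,0,0],[0,0,0],[0,0,0],[0,0,0]], rot=[[0,0,0],[0,0,0],[0,0,0],[0,0,0],[0,0,0],[0,0,0],[0,0,0],[0,0,0],[0,0,0],[0,0,0],[0,0,0],[0,0,0],[0,0,0],[0,0,0],[0,0,0]], fingers=[0.9,0.9,0.9,0.9,0.9,0.9,0.9,0.9,0.9,0.9,0.9,0.9,0.9,0.9,0.9])

```text
time: 16.47
ee_pos: [0.6059, -0.1694, 0.1313]
eef_rot: [0.003, 0.79, 0.613, -0.002]
ft_force: [1.1, -8.2, -0.2]
width: 0.283
grasp_force: 78.9
```

```bash
cat > m.py <<'E'
from h import *
import sys
def mk(f):
    im=cv2.imread('pics/'+f);hsv=cv2.cvtColor(im,cv2.COLOR_BGR2HSV).astype(int)
    H,S_,V=hsv[...,0],hsv[...,1],hsv[...,2]; Y=np.array([.244,.970])
    r=np.zeros(H.shape,bool);r[195:235,235:300]=1
    red=((H<6)|(H>174))&(S_>180)&(V>70)&r; org=(H>=7)&(H<18)&(S_>90)&(V>90)&r
    out=[]
    for nm,m in(('red',red),('org',org)):
        v,u=np.nonzero(m)
        if len(u)==0: print(f,nm,'none');continue
        P=np.array([onz('scene',a,b,.108)[:2] for a,b in zip(u,v)]); X=np.array([.970,-.244])
        y=(P-[.606,-.1595])@Y; x=(P-[.606,-.1595])@X
        print(f,nm,len(u),'px',u.mean().round(1),v.mean().round(1),'y mean %.4f [%.4f %.4f] x %.3f'%(y.mean(),y.min(),y.max(),x.mean()), 'low-x end y %.4f'%y[x<x.min()+.012].mean())
if __name__=='__main__':
    s=monitor.get_state();print(s['time'],s['ee_pos'],s['ft_force'],s['width'],s['grasp_force'],s['joint_velocities'].round(4).max())
    snap('scene',sys.argv[1])
    for f in('s1.png','s7.png',sys.argv[1]):mk(f)
E
python3 m.py s8.png
```

```text
16.4667 [ 0.60591455 -0.16939079  0.13133865] [ 1.1089891  -8.18899308 -0.22157628] 0.28256202247114176 78.90189170837402 0.0015
s1.png red 18 px 253.8 213.6 y mean -0.0335 [-0.0367 -0.0308] x -0.054 low-x end y -0.0334
s1.png org 10 px 266.0 213.2 y mean 0.0010 [-0.0022 0.0036] x -0.066 low-x end y 0.0007
s7.png red 18 px 253.8 213.6 y mean -0.0335 [-0.0367 -0.0308] x -0.054 low-x end y -0.0334
s7.png org 8 px 266.0 213.5 y mean 0.0014 [-0.0007 0.0036] x -0.065 low-x end y 0.0012
s8.png red 13 px 261.2 214.9 y mean -0.0105 [-0.0137 -0.0079] x -0.055 low-x end y -0.0108
s8.png org 10 px 265.8 212.9 y mean -0.0000 [-0.0123 0.0036] x -0.067 low-x end y -0.0009
```

Request:
jog_arm(linear=[[0.2,0,0],[0.2,0,0],[0.2,0,0],[0.15,0,0],[0,0,0],[0,0,0],[0,0,0],[0,0,0],[0,0,0],[0,0,0]], rot=[[0,0,0],[0,0,0],[0,0,0],[0,0,0],[0,0,0],[0,0,0],[0,0,0],[0,0,0],[0,0,0],[0,0,0]], fingers=[0.9,0.9,0.9,0.9,0.9,0.9,0.9,0.9,0.9,0.9])

```text
time: 17.35
ee_pos: [0.6074, -0.1635, 0.1313]
eef_rot: [0.004, 0.79, 0.612, -0.003]
ft_force: [2.4, -9.9, 0.4]
width: 0.283
grasp_force: 78.9
```

```bash
python3 m.py s9.png
```

```text
17.35 [ 0.60744908 -0.16345491  0.13133782] [ 2.44972849 -9.93645541  0.42786189] 0.2828649900875405 78.9159643650055 0.0015
s1.png red 18 px 253.8 213.6 y mean -0.0335 [-0.0367 -0.0308] x -0.054 low-x end y -0.0334
s1.png org 10 px 266.0 213.2 y mean 0.0010 [-0.0022 0.0036] x -0.066 low-x end y 0.0007
s7.png red 18 px 253.8 213.6 y mean -0.0335 [-0.0367 -0.0308] x -0.054 low-x end y -0.0334
s7.png org 8 px 266.0 213.5 y mean 0.0014 [-0.0007 0.0036] x -0.065 low-x end y 0.0012
s9.png red 16 px 263.1 215.4 y mean -0.0041 [-0.0079 -0.0008] x -0.055 low-x end y -0.0050
s9.png org 5 px 266.4 212.4 y mean 0.0010 [-0.0007 0.0022] x -0.069 low-x end y 0.0007
```

Request:
jog_arm(linear=[[0.1,0,0],[0,0,0],[0,0,0],[0,0,0],[0,0,0],[0,0,0],[0,0,0],[0,0,0]], rot=[[0,0,0],[0,0,0],[0,0,0],[0,0,0],[0,0,0],[0,0,0],[0,0,0],[0,0,0]], fingers=[0.9,0.9,0.9,0.9,0.9,0.9,0.9,0.9])

```text
time: 18.07
ee_pos: [0.6075, -0.163, 0.1313]
eef_rot: [0.004, 0.791, 0.612, -0.003]
ft_force: [1.3, -9.7, 0.4]
width: 0.278
grasp_force: 78.9
```

```bash
python3 m.py s10.png | head -1
python3 - <<'E'
from h import *
def soft(n,f,box):
    im=cv2.imread('pics/'+f).astype(float);x0,x1,y0,y1=box;c=im[y0:y1,x0:x1]
    w=np.clip(c[...,2]-1.8*c[...,1]-20,0,None);v,u=np.mgrid[y0:y1,x0:x1];return (w*u).sum()/w.sum(),(w*v).sum()/w.sum(),w.sum()
Y=np.array([.244,.970])
p={}
for f in('s1.png','s7.png','s8.png','s9.png','s10.png'):
    u,v,w=soft('scene',f,(240,275,203,226))
    print(f,round(u,2),round(v,2),int(w),[round(float((onz('scene',u,v,z)[:2]-[.606,-.1595])@Y),4) for z in(.108,.12,.125)])
# red tag still on the hook, yellow tag unmoved
for f in('s6.png','s10.png'):
    im=cv2.imread('pics/'+f)[195:245,360:400];h=cv2.cvtColor(im,cv2.COLOR_BGR2HSV);m=(cv2.inRange(h,(0,170,60),(8,255,255))|cv2.inRange(h,(172,170,60),(180,255,255)))>0
    q=np.argwhere(m);print(f,len(q),q.mean(0)+[195,360])
E
```

```text
18.0667 [ 0.60754394 -0.16299193  0.1313402 ] [ 1.33373087 -9.69023831  0.39455141] 0.2777218616182067 78.94560098648071 0.0011
s1.png 253.92 213.36 2131 [-0.0335, -0.0288, -0.0268]
s7.png 253.92 213.37 2329 [-0.0335, -0.0287, -0.0267]
s8.png 261.27 214.78 1954 [-0.0103, -0.0058, -0.004]
s9.png 263.42 214.85 2366 [-0.0041, 0.0004, 0.0022]
s10.png 263.53 214.91 2320 [-0.0036, 0.0008, 0.0026]
s6.png 202 [222.13366337 379.47029703]
s10.png 251 [225.22709163 380.37848606]
```

Run:
```python
from h import *
for f in('s7.png','s9.png','s10.png'):
    im=cv2.imread('pics/'+f)[195:245,360:400];h=cv2.cvtColor(im,cv2.COLOR_BGR2HSV);m=(cv2.inRange(h,(0,170,60),(8,255,255))|cv2.inRange(h,(172,170,60),(180,255,255)))>0
    q=np.argwhere(m);print(f,len(q),q.mean(0)+[195,360],q.min(0)+[195,360],q.max(0)+[195,360])
print(pix('scene',[.5825,.197,.19]),pix('scene',[.585,.198,.10]))
s=monitor.get_state();print(s['time'],s['ee_pos'],s['ft_force'])
```

```text
s7.png 268 [226.48507463 380.87313433] [209 375] [241 391]
s9.png 252 [225.22619048 380.40873016] [209 374] [239 391]
s10.png 251 [225.22709163 380.37848606] [209 374] [239 391]
[382.76010655 210.47149458] [379.17503589 230.97219109]
18.1167 [ 0.60755522 -0.16300354  0.13136423] [  2.0963848  -10.10958854   0.42854676]
```

The tag hangs still on the hook, and the gate is held steady at about 29.7 mm with about 10 N on it, as expected at half travel. I hand the job in.

```bash
python3 -c "
from bench import job
print(job.close_job())"
```

```text
the job is handed in; nothing more can be done
None
```

The job is handed in: the red tag hangs by its eye on the grey stand's hook, and the gripper still holds the gate at about 29.7 mm, within measuring error of half travel, steady after about 18 s; the yellow tag and meter parts were never touched.

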